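# Load a cheese wheel onto the ramp scale

## Task

Weigh the cheese wheel: take the metal test weight off the scale's platform and stand it wholly on the small wooden board, then press the large white zero key of the scale fully down while the platform is empty and let it go. Then push the cheese wheel up the ramp, without lifting or tipping it, until it lies in the middle of the platform, and leave everything else on the counter where it is.

Things in the scene. Friction and masses are not known exactly. Their poses are not given: they have to be found in the camera images.
- scale: Low counter scale, fixed to the counter. Origin on the counter under the centre of its steel platform, z up, x in the direction of going up the ramp. Along x: aluminium ramp from x -180 (0 high) to x -90 (18 high), flat platform from x -90 to 90 at height 18, then a grey console from x 90 to 160, 36 high, with a dark display and keys. All are 190 wide (y -95 to 95), with no side walls.
- cheese: The cheese wheel: rigid flat tan disc with a paler top, 120 in diameter, 45 high, about 0.55 kg (varies), too wide to grip. Origin at the centre of its underside. It starts flat on the counter before the foot of the ramp, its near rim 0 to 45 from the foot, up to 30 to either side of the ramp's centre line. It slides under a level push of about 2 to 8 N and stays where it is left, on the ramp as well.
- weight: Plain steel test weight, about 0.5 kg: upright cylinder 48 in diameter and 40 high, then a neck 16 in diameter and 12 high, then a knob 26 in diameter and 10 high (62 high in all). Origin at the centre of its underside, z up. It starts standing on the scale's platform, within 40 of the centre along each axis.
- board: Small square wooden board, 120 x 120, 12 thick, fixed to the counter to the robot's left. Origin at the centre of its underside, z up, x and y along its edges. Its top, 12 above the origin, is where the weight belongs.
- zero_key_top (a point): Centre of the top face of the large round white zero key, 26 in diameter, on the console of the scale, on the scale's -y side (scale frame x 125, y -62), 57 above the counter when released, standing 9 proud of a black collar 42 in diameter. Pressed straight down. It moves down with the key. The two 10 mm buttons beside it do nothing.
- zero_key (a joint): Travel of the zero key: 0 released, 0.005 m fully down (a spring, about 4 N when fully down; it comes back by itself).
- butter: Bystander: paper-wrapped block 100 x 60 x 40, beside the platform. Origin under its centre.
- bowl: Bystander: white bowl, 80 in diameter, 40 high, beside the ramp on the scale's -y side. Origin under its centre.
- tub: Bystander: clear lidded tub, 76 in diameter, 60 high, just beyond the board. Origin under its centre.
- spoon: Bystander: wooden spoon 160 long, on the right. Origin under its middle.
- jar: Bystander: glass jar with an orange lid, 64 in diameter, 100 high, beyond the board. Origin under its centre.
- bottle: Bystander: clear bottle, 60 in diameter, 190 high, on the right. Origin under its centre.

How it is judged (in metres and radians):
On the way, in this order (a step that is already met when the one before it is completed fails the run):
1. the test weight stands released on the wooden board, the cheese still off the platform (x of weight in the frame of board between -0.04 and 0.04 m and y of weight in the frame of board between -0.04 and 0.04 m and z of weight in the frame of board between 0.007 and 0.017 m and angle between weight's own z axis and vertical below 0.1 rad and linear speed of weight below 0.03 m/s and contact force between weight and the fingers below 0.1 N and x of cheese in the frame of scale below -0.2 m), for 0.2 s.
2. the zero key is pressed fully down while the platform is empty (value of joint zero_key above 0.0038 m and x of cheese in the frame of scale below -0.2 m and x of weight in the frame of board between -0.04 and 0.04 m and y of weight in the frame of board between -0.04 and 0.04 m and z of weight in the frame of board between 0.007 and 0.017 m), for 0.05 s.
3. the cheese wheel lies flat in the middle of the platform (horizontal distance between cheese and scale below 0.022 m and z of cheese in the frame of scale between 0.014 and 0.023 m and angle between cheese's own z axis and vertical below 0.06 rad and linear speed of cheese below 0.03 m/s), for 0.2 s.
At the end, for the whole second after the job is handed in: The cheese wheel lies flat and at rest on the platform, its centre within 22 mm of the platform's centre; the test weight stands upright, released and at rest on the wooden board, its axis within 40 mm of the board's centre along each edge; the zero key is released (all of step 3 and x of weight in the frame of board between -0.04 and 0.04 m and y of weight in the frame of board between -0.04 and 0.04 m and z of weight in the frame of board between 0.007 and 0.017 m and angle between weight's own z axis and vertical below 0.1 rad and linear speed of weight below 0.03 m/s and contact force between weight and the fingers below 0.1 N and value of joint zero_key below 0.0015 m); the robot touches nothing.
It fails at once if the cheese wheel is lifted (underside centre more than 45 mm above the counter) or tipped by more than 0.4 rad (height (world z) of cheese above 0.045 m or angle between cheese's own z axis and vertical above 0.4 rad).
It fails at once if the zero key is pressed while the cheese is on the platform (value of joint zero_key above 0.0038 m and x of cheese in the frame of scale above -0.2 m).
It fails at once if a bystander is moved by more than 30 mm (distance of any of butter, bowl, tub, spoon, jar, bottle from where it was at the start of the episode above 0.03 m).
It also fails if it takes over 66 s, if anything falls off the work surface, if the arm or the gripper's body presses on something with over 40 N, if the wrist force passes 120 N, or if a joint passes its speed limit or range.

## Robot

A 6-joint arm with a two-finger parallel gripper is mounted at the origin on the work surface. World frame = base frame: x ahead of the robot, y to its left, z up, the work surface at z = 0. Lengths are in mm, angles in rad, forces in N, time in s.
With the tool pointing down it reaches from about 325 to 925 mm from the base axis. Payload 3.1 kg.
Tool frame: the origin (TCP) lies on the centre line of the jaws, within the pads' length; the fingertips stand 8 mm ahead of it and the grasp point (between the pads) lies 11 mm behind it; z points along the fingers, y is the direction in which the jaws open and shut (so a half turn about z gives the same grasp; the last joint's range is limited). The gripper opens to 85 mm and grips with 20 to 120 N. Pads are 22 mm wide; open, the fingers measure 114 mm over their backs; the gripper's body (76 mm by 85 mm) begins 54 mm behind the grasp point. The pads swing forward as they close: fully open they stand 13 mm farther back than shut.
Start: joints at [1.042, 0.217, 1.613, -0, 1.311, -0.112], TCP at [253.006, 571.513, 239.3] pointing down, gripper open.
Joint ranges: [-2.75, 2.75], [-0.78, 2.1], [0.31, 2.55], [-1.13, 4.27], [0.13, 2.63], [-2.58, 2.58]. Speed limits (rad/s): [2.79, 2.79, 3.14, 3.14, 3.14, 3.14].

## Interface

Orientations are given as [roll, pitch, yaw] about the fixed x, y, z axes, in that order (R = Rz(yaw) Ry(pitch) Rx(roll)).
In Python, from bench import bot, eoat, telemetry, imaging, workorder gives the robot as it stands. Calls block until the motion is done:
- bot.move_ptp(position, orientation): joint-space move of the TCP to a pose.
- bot.servo_line(position, vel=150, rot=None, max_force=None): straight line of the TCP; rot=None keeps the orientation; vel is the mean speed in mm/s. With max_force (N) it stops when the force on the tool has changed by that much, and returns True; else False.
- bot.movej(angles): joint-space move.
- eoat.set_gripper(opening): finger opening in mm; the grip force is fixed at half the most; returns when the fingers have stopped.
- bot.sleep(seconds).
- bot.ik(position, orientation): joint angles nearest the present ones, or None.
- telemetry.get_obs(): the state.
- imaging.snapshot(name): name is "scene" or "top" or "wrist"; returns a dict with "image" (384x512x3 uint8, red, green, blue), "mtx" (3x3 intrinsics, pixels), "k1" (the pictures are not rectified: a ray, as slopes to the right and down, at radius r is drawn at 1 + k1 r^2 times it, then the intrinsics apply), "extrinsics" (4x4, takes a point from camera to world coordinates). Camera axes: x right, y up, looking along -z (the intrinsics and any distortion apply to the point x, -y, -z); pixel columns grow to the right and rows downward; lengths in mm; the calibration is good to about 2 mm. A picture is of the moment at which its call begins. There is no depth.
A pose or a line that the arm cannot do raises bot.PlanningError and nothing moves.
- workorder.job_done(): hands the job in, once; it reports no verdict.
Trained networks look in a picture, given as the dict that the camera call returned (one of the last four; its "shot" number tells which), for a name from the list of things; names that differ only in an ending like _2 or _b are one class to them, and where a whole thing is asked for, a point or a joint stands for the part that bears it (a point fixed in the world has none). Each returns a list of dicts, best first, with "conf" (0 to 1); they miss things now and then, are a little off and sometimes report something else, mostly with a low value. They report only what shows in the picture. A call takes as long as a camera call.
- imaging.search_frame(picture, target): "location" ([x, y, z] in mm, in the coordinates of the camera as it stood for that picture, good to about 4 mm: the middle of the surface that is visible of it).
- imaging.mark_of(picture, target): "location" ([x, y, z] in mm, in the coordinates of the camera as it stood for that picture, good to about 4 mm: a listed point, or the origin of a listed thing).
The state is a dict: "clock": time; "joint_pos": joint angles; "dq": joint speeds; "joint_torque": joint torques, N m; "ee_pos": TCP position; "eef_rot": TCP orientation; "contact_force": force on the tool from outside, world axes, zero at the start; "moment": the same for the moment, N m; "opening": finger opening in mm.
Only numpy, scipy, OpenCV 4.12 (cv2) and the standard library are available. Lean on these libraries where they do the work, as an engineer would, in place of code of your own. Each camera call takes 0.05 s, during which the arm holds its last target.

## Working session

There is one attempt and no reset: what is moved stays moved. The work goes in short steps, each a Python script; the robot and the scene stay as the last script left them, time stands still between calls to the robot, and variables do not carry over. Pictures are saved under pics/ and viewed, and the job is handed in when it is done.

```bash
ls; mkdir -p pics
cat > h.py <<'E'
import numpy as np, cv2
from bench import bot, eoat, telemetry, imaging, workorder
def snap(n,f):
    p=imaging.snapshot(n); cv2.imwrite('pics/'+f,p['image'][:,:,::-1]); return p
def w(p,l):
    E=np.array(p['extrinsics']); return (E@np.r_[l,1])[:3]
def find(p,t,fn='mark_of',n=2):
    return [(round(d['conf'],2),w(p,d['location']).round(1).tolist()) for d in getattr(imaging,fn)(p,t)[:n]]
def px2w(p,u,v,z):
    K=np.array(p['mtx']);k=p['k1']
    d=np.array([(u-K[0,2])/K[0,0],(v-K[1,2])/K[1,1]]);s=d.copy()
    for _ in range(30): s=d/(1+k*(s@s))
    E=np.array(p['extrinsics']);r=E[:3,:3]@np.array([s[0],-s[1],-1]);o=E[:3,3]
    return o+r*(z-o[2])/r[2]
def w2px(p,X):
    E=np.array(p['extrinsics']);K=np.array(p['mtx'])
    c=np.linalg.inv(E)@np.r_[X,1];s=np.array([c[0]/-c[2],-c[1]/-c[2]]);s=s*(1+p['k1']*(s@s))
    return np.array([K[0,0]*s[0]+K[0,2],K[1,1]*s[1]+K[1,2]])
E
python3 - <<'E'
from h import *
for c in ('scene','top'):
    p=snap(c,c+'0.png')
    for t in 'scale cheese weight board zero_key_top butter bowl tub jar'.split(): print(c,t,find(p,t))
o=telemetry.get_obs();print(o['clock'],o['eef_rot'],o['contact_force'],np.round(p['extrinsics'],2),p['mtx'])
E
```

```text
pics
scene scale [(0.66, [575.3, 64.8, 1.2])]
scene cheese [(0.92, [610.2, -193.7, -2.5])]
scene weight [(0.62, [545.6, 51.9, 15.8])]
scene board [(0.67, [460.1, 367.7, 2.3])]
scene zero_key_top [(0.38, [572.6, 65.0, -1.0])]
scene butter [(0.65, [726.6, 120.7, 1.2])]
scene bowl [(0.75, [755.3, -48.5, 2.6])]
scene tub []
scene jar [(0.91, [697.9, 336.9, -1.2])]
top scale [(0.84, [573.1, 66.2, 1.5]), (0.2, [752.5, -49.0, -1.2])]
top cheese [(0.97, [609.5, -196.3, 2.2])]
top weight [(0.44, [540.2, 48.0, 18.7])]
top board [(0.71, [459.5, 372.7, 2.2]), (0.2, [575.4, 62.7, -0.1])]
top zero_key_top [(0.38, [620.5, 198.1, 59.4])]
top butter [(0.9, [725.9, 118.0, -0.7])]
top bowl [(0.67, [754.0, -48.6, 0.8])]
top tub [(0.6, [603.3, 348.2, 1.5])]
top jar [(0.75, [698.7, 339.6, 1.5])]
1.0 [-3.14159189e+00  2.63368571e-05  2.72479166e+00] [-5.40134522e-01  3.95780542e-04 -1.47444927e-01] [[ 2.00000e-02  9.90000e-01 -1.70000e-01  3.40280e+02]
 [-1.00000e+00  2.00000e-02  1.00000e-02 -6.87700e+01]
 [ 1.00000e-02  1.70000e-01  9.90000e-01  1.41395e+03]
 [ 0.00000e+00  0.00000e+00  0.00000e+00  1.00000e+00]] [[397.13856367   0.         261.80067752]
 [  0.         397.13856367 193.01925441]
 [  0.           0.           1.        ]]
```

View pics/top0.png

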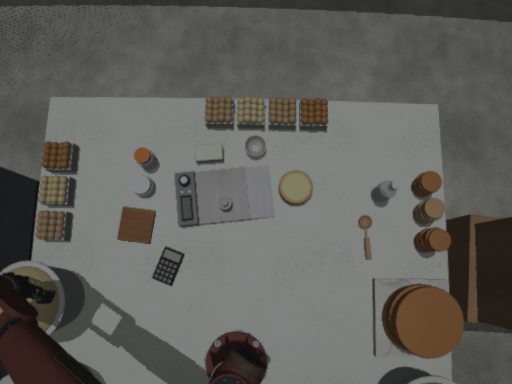

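View pics/scene0.png

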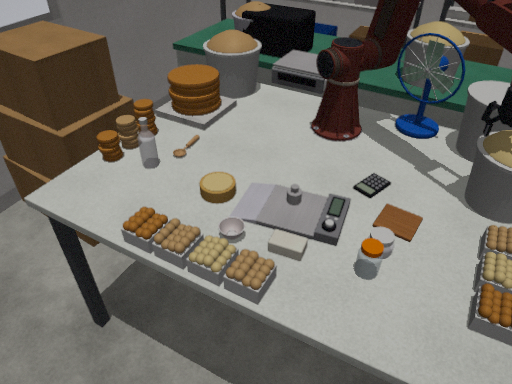

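Run:
```python
import cv2
i=cv2.imread('pics/top0.png')[130:250,110:330]
cv2.imwrite('pics/crop.png',cv2.resize(i,None,fx=3.6,fy=3.6,interpolation=cv2.INTER_CUBIC))
```

```text
(no output)
```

View pics/crop.png

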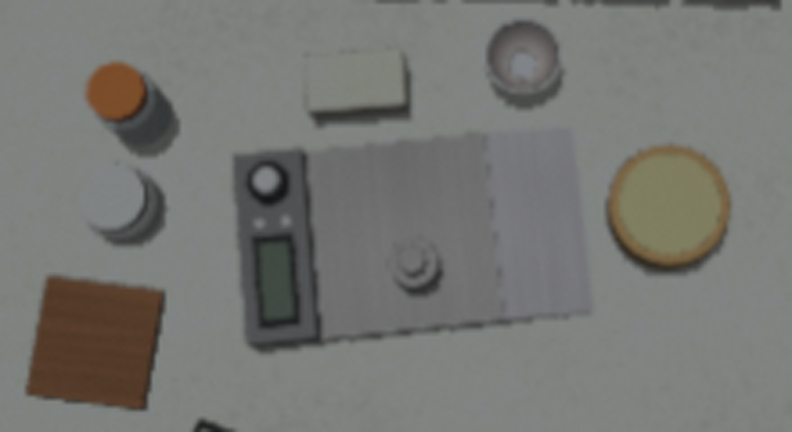

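```bash
cat > fit.py <<'E'
from h import *
from scipy.optimize import least_squares
p=imaging.snapshot('top')
def c2p(c): return (np.array(c)+.5)/3.6-.5+[110,130]
S=[((573,128),(-180,-95,0)),((591,313),(-180,95,0)),((488,132),(-90,-95,18)),((503,317),(-90,95,18)),((236,154),(160,-95,36)),((304,150),(90,-95,36)),((266,181),(125,-62,57))]
B=[((47,276),(-60,60)),((163,290),(60,60)),((146,408),(60,-60)),((27,394),(-60,-60))]
def T(q,X):
    c,s=np.cos(q[2]),np.sin(q[2]);return np.array([q[0]+c*X[0]-s*X[1],q[1]+s*X[0]+c*X[1],X[2]])
f=lambda q:np.concatenate([w2px(p,T(q,X))-c2p(c) for c,X in S])
r=least_squares(f,[575,65,1.57],x_scale=[10,10,.1]);print('scale',r.x.round(3),r.fun.reshape(-1,2).round(2).tolist())
print('key',T(r.x,(125,-62,57)))
pb=[px2w(p,*c2p(c),12) for c,_ in B];print('board',np.mean(pb,0),np.round(pb,1).tolist())
print('cheese top',px2w(p,*c2p((669,205)),45), find(p,'cheese'))
print('knob',px2w(p,*c2p((413,257)),80))
print(find(p,'weight'),find(p,'weight','search_frame'))
E
python3 fit.py
```

```text
scale [573.624  64.878   1.695] [[0.22, -0.0], [1.04, -0.02], [-0.81, 0.22], [0.35, 0.97], [-0.82, 0.13], [-0.17, -0.79], [0.19, -0.57]]
key [619.60412958 196.61565664  57.        ]
board [461.93023537 366.96998937  12.        ] [[526.2, 420.5, 12.0], [514.7, 302.9, 12.0], [398.0, 312.6, 12.0], [408.8, 431.8, 12.0]]
cheese top [ 603.78634475 -194.9443326    45.        ] [(0.63, [606.6, -193.2, 4.0]), (0.31, [698.5, 334.8, 2.6])]
knob [542.35514032  49.81639169  80.        ]
[(0.69, [540.4, 49.9, 17.8])] [(0.65, [534.5, 51.1, 51.6])]
```

Run:
```python
from h import *
bot.move_ptp([541,50,240],[np.pi,0,np.pi/2])
p=snap('wrist','w0.png')
for t in 'scale weight zero_key_top'.split(): print(t,find(p,t))
o=telemetry.get_obs();print(o['clock'],o['joint_pos'],np.round(p['extrinsics'],2).tolist(),o['contact_force'])
```

```text
scale [(0.68, [754.2, -48.5, 0.9]), (0.6, [573.8, 67.1, 1.3])]
weight [(0.83, [541.8, 50.0, 19.1])]
zero_key_top [(0.83, [621.4, 200.1, 53.4]), (0.47, [539.5, 53.8, 19.0])]
3.5333 [-3.57321077e-02  4.26122208e-02  1.80603285e+00  6.67527749e-05
  1.29299752e+00 -3.70341799e-02] [[1.0, -0.0, -0.0, 540.5], [0.0, 0.95, 0.31, 130.01], [-0.0, -0.31, 0.95, 373.46], [0.0, 0.0, 0.0, 1.0]] [-0.90930538  0.41927804  0.75150236]
```

View pics/w0.png

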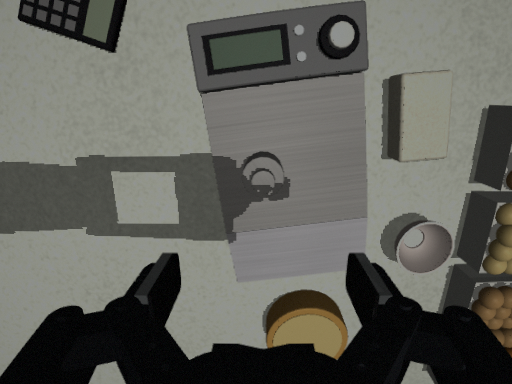

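Run:
```python
from h import *
from scipy.optimize import least_squares
p=imaging.snapshot('wrist')
S=[((366,71),(90,-95,18)),((203,92),(90,95,18)),((367,218),(-90,-95,18)),((237,281),(-180,95,0)),((368,267),(-180,-95,0)),((363,2),(160,-95,36)),((188,26),(160,95,36)),((342,35),(125,-62,57))]
def T(q,X):
    c,s=np.cos(q[2]),np.sin(q[2]);return np.array([q[0]+c*X[0]-s*X[1],q[1]+s*X[0]+c*X[1],X[2]])
f=lambda q:np.concatenate([w2px(p,T(q,X))-c for c,X in S])
r=least_squares(f,[575,65,1.65],x_scale=[10,10,.1]);print('scale',r.x.round(3),r.fun.reshape(-1,2).round(1).tolist())
print('key',T(r.x,(125,-62,57)),px2w(p,342,35,57))
print('knob',px2w(p,263,177,80),find(p,'cheese'))
```

```text
scale [574.606  64.285   1.703] [[-1.3, 1.0], [-2.0, 2.1], [1.7, -0.8], [1.5, 2.4], [-2.8, 1.6], [4.1, -2.6], [-2.6, -1.3], [1.1, -0.1]]
key [619.63712651 196.35043569  57.        ] [618.53461157 196.22771284  57.        ]
knob [540.64485005  57.25446139  80.        ] [(0.66, [603.3, -198.4, -1.7])]
```

Run:
```python
from h import *
i=cv2.imread('pics/w0.png')[130:220,220:310]
i=cv2.resize(i,None,fx=6,fy=6,interpolation=cv2.INTER_CUBIC)
p=imaging.snapshot('wrist')
for X,r in (((541,50,80),13),((541,50,58),24),((541,50,18),24)):
    pts=[w2px(p,np.array(X)+[r*np.cos(a),r*np.sin(a),0]) for a in np.linspace(0,6.28,40)]
    cv2.polylines(i,[((np.array(pts)-[220,130]+.5)*6).astype(np.int32)],True,(0,255,0))
cv2.imwrite('pics/w0c.png',np.clip(i*1.7,0,255).astype(np.uint8))
```

```text
(no output)
```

View pics/w0c.png

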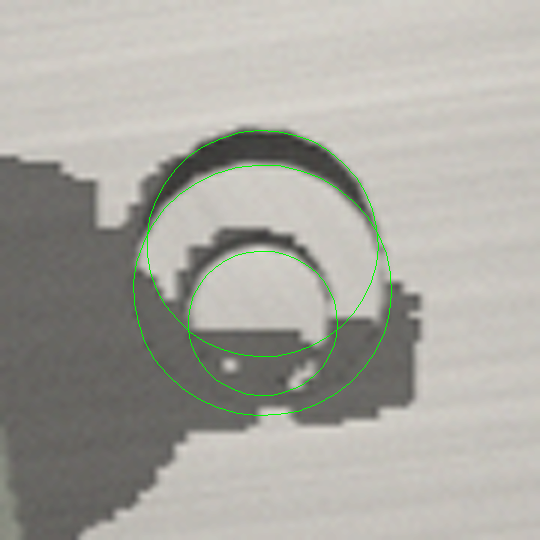

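The overlay matches the weight at (541, 50), so I'll grasp it there.

Run:
```python
from h import *
bot.servo_line([541,50.5,100],vel=200)
print(bot.servo_line([541,50.5,42],vel=100,max_force=12))
eoat.set_gripper(20)
o=telemetry.get_obs();print(o['clock'],o['opening'],o['ee_pos'],o['contact_force'])
bot.servo_line([541,50.5,130],vel=150)
o=telemetry.get_obs();print(o['clock'],o['opening'],o['contact_force'])
bot.move_ptp([462,368,140],[np.pi,0,np.pi/2])
p=snap('scene','s1.png');print(find(p,'weight'))
p=snap('wrist','w1.png')
o=telemetry.get_obs();print(o['clock'],o['opening'],o['contact_force'])
```

```text
False
5.7083 46.11931312142159 [541.5689882   50.49451665  43.1283674 ] [-2.18031412  1.17799335  6.43207631]
6.4417 45.771623655458534 [-1.26202053  0.22825507 -4.78872023]
[(0.64, [463.6, 366.9, 114.4])]
7.8333 46.21531805465156 [ 1.35554450e-03 -2.10773073e-01 -5.62329398e+00]
```

View pics/w1.png

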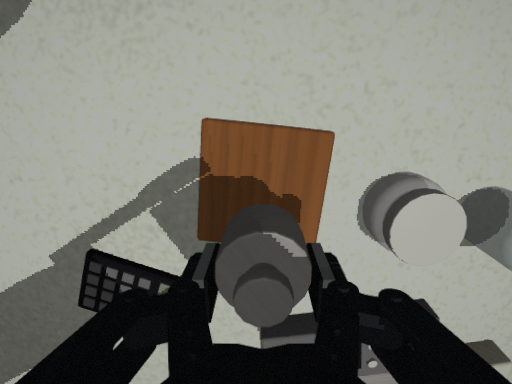

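View pics/s1.png

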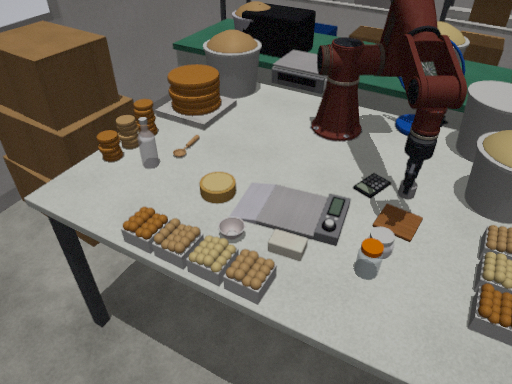

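Run:
```python
from h import *
p=imaging.snapshot('wrist')
print([px2w(p,u,v,12).round(1).tolist() for u,v in ((202,120),(333,132),(199,240))],find(p,'board'),find(p,'tub'))
bot.servo_line([462,368,55],vel=150)
print(bot.servo_line([462,368,35],vel=30,max_force=5))
print(telemetry.get_obs()['ee_pos'],telemetry.get_obs()['contact_force'])
eoat.set_gripper(85)
bot.sleep(0.15)
bot.servo_line([462,368,150],vel=150)
p=snap('scene','s2.png');print(find(p,'weight'),find(p,'board'))
p=snap('wrist','w2.png');print(find(p,'weight'),find(p,'board'))
o=telemetry.get_obs();print(o['clock'],o['opening'],o['contact_force'])
```

```text
[[409.3, 432.5, 12.0], [524.5, 421.9, 12.0], [398.6, 316.9, 12.0]] [(0.64, [462.7, 364.9, 0.9])] [(0.67, [597.2, 345.3, -0.3])]
True
[461.75420938 367.88818953  37.18382181] [-1.6359647  -0.27782222  5.53421476]
[(0.68, [724.0, 119.8, -1.4]), (0.6, [464.1, 370.2, 10.1])] [(0.85, [463.7, 373.1, 1.8])]
[(0.79, [462.0, 370.7, 13.4])] []
11.125 85.1527785376067 [ 0.33244247 -0.49502146 -0.43723358]
```

View pics/w2.png

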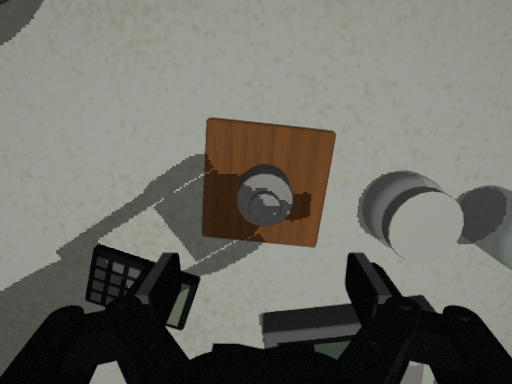

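Run:
```python
from h import *
eoat.set_gripper(0)
bot.move_ptp([619.5,196.5,110],[np.pi,0,np.pi/2])
p=snap('wrist','w3.png');print(find(p,'zero_key_top'))
bot.servo_line([619.5,196.5,72],vel=100)
print(bot.servo_line([619.5,196.5,55],vel=20,max_force=12))
for _ in range(3):
    o=telemetry.get_obs();print(o['clock'],o['ee_pos'],o['contact_force'])
    bot.sleep(.1)
p=snap('scene','s3.png');print(find(p,'zero_key_top'))
```

```text
[]
True
14.1167 [620.06724791 196.55072567  60.14671947] [-1.19272124 -0.89526468  4.56466735]
14.2167 [620.07677426 196.56300582  60.10979882] [ 0.06790947 -0.49889091  5.65794566]
14.3167 [620.06329306 196.5515497   60.11207143] [-1.30796566 -0.36013949  4.94422292]
[]
```

View pics/w3.png

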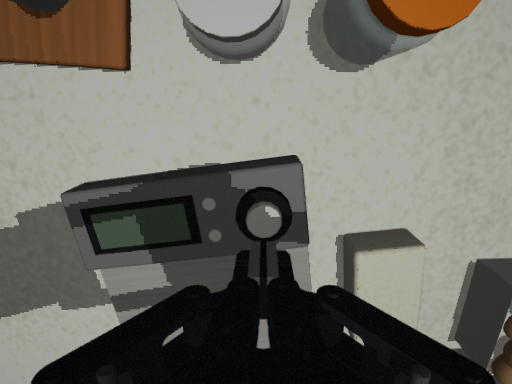

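View pics/s3.png

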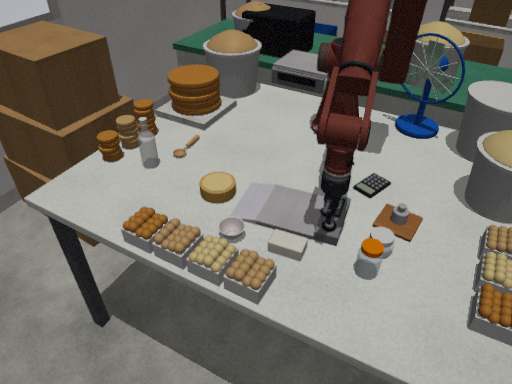

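```bash
python3 - <<'E'
from h import *
print(bot.servo_line([619.5,196.5,57.5],vel=10,max_force=10))
o=telemetry.get_obs();print(o['clock'],o['ee_pos'],o['contact_force'])
bot.sleep(.15)
o=telemetry.get_obs();print(o['clock'],o['ee_pos'],o['contact_force'])
bot.servo_line([619.5,196.5,110],vel=150)
p=snap('scene','s4.png');print(find(p,'zero_key_top'),find(p,'cheese'))
p=snap('top','t4.png');print(find(p,'cheese'))
print(bot.ik([605,-300,150],[np.pi,0,np.pi/2]),bot.ik([605,-300,150],[np.pi,0,0.13]))
E
python3 - <<'E'
import cv2
i=cv2.imread('pics/top0.png')[130:250,190:350]
E
```

```text
True
14.7417 [620.05199241 196.56167765  60.14053068] [-1.61987719 -0.03176826  4.19590944]
14.8917 [620.08544926 196.55600057  60.10160191] [-0.33884175 -0.44922146  3.75247236]
[(0.55, [623.4, 200.3, 56.4])] [(0.63, [609.5, -192.7, -2.4])]
[(0.77, [609.9, -192.3, 2.2])]
[-0.56418111  0.40183215  1.55364525  0.          1.18611526 -0.56418111] [-5.64181113e-01  4.01832146e-01  1.55364525e+00 -4.44089210e-16
  1.18611526e+00  8.76615213e-01]
```

```bash
cat > push.py <<'E'
from h import *
from scipy.spatial.transform import Rotation as Ro
S=np.array([574.,65.]);YAW=1.70;TILT=0.27
xs=np.array([np.cos(YAW),np.sin(YAW),0]);ys=np.array([-xs[1],xs[0],0]);Z=np.array([0,0,1.])
zt=-np.cos(TILT)*Z+np.sin(TILT)*xs;yt=-ys;xt=np.cross(yt,zt)
RPY=Ro.from_matrix(np.c_[xt,yt,zt]).as_euler('xyz')
def W(x,y,z): return np.r_[S,0]+x*xs+y*ys+z*Z
def SC(P): d=np.array(P)-np.r_[S,0]; return np.array([d@xs,d@ys,d[2]])
E
python3 - <<'E'
from push import *
bot.servo_line([619.5,196.5,180],vel=250)
bot.move_ptp(W(-370,0,180),RPY)
eoat.set_gripper(70)
p=snap('wrist','w5.png')
c=find(p,'cheese');print(c,[SC(a[1]).round(1) for a in c])
p=snap('top','t5.png');c=find(p,'cheese');print([SC(a[1]).round(1) for a in c],find(p,'weight'))
bot.servo_line(W(-370,0,40),vel=150)
print(bot.servo_line(W(-370,0,-8),vel=20,max_force=5))
o=telemetry.get_obs();print(o['clock'],SC(o['ee_pos']),o['contact_force'],o['opening'])
z=o['ee_pos'][2]
bot.servo_line(W(-370,0,z+5),vel=50)
p=snap('scene','s5.png')
E
```

```text
[(0.78, [603.4, -199.9, -1.4])] [array([-266.5,    5. ,   -1.4])]
[array([-260.9,    0.6,    2.9])] [(0.75, [462.2, 366.9, 7.7])]
True
21.5833 [-3.69950497e+02  1.82353513e-02  2.30720009e+00] [ 1.08952667 -1.2570823   4.44656894] 69.73002278137324
```

View pics/w5.png

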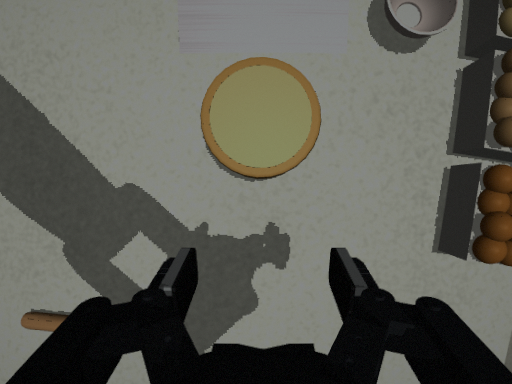

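View pics/s5.png

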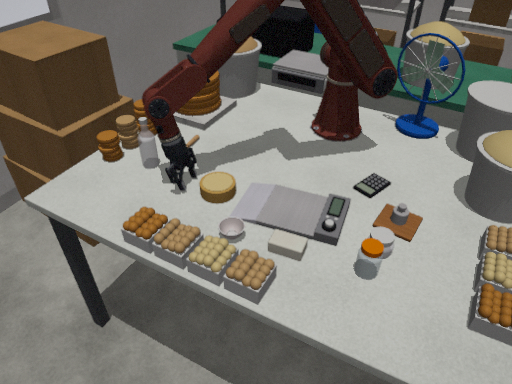

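```bash
python3 - <<'E'
from push import *
def rep(n):
    o=telemetry.get_obs();print(n,round(o['clock'],2),SC(o['ee_pos']).round(1),np.round(o['contact_force'],1))
print(bot.servo_line(W(-290,0,8),vel=80,max_force=25));rep(1)
p=snap('wrist','w6.png');c=find(p,'cheese');print([SC(a[1]).round(1) for a in c])
print(bot.servo_line(W(-200,0,8),vel=60,max_force=25));rep(2)
p=snap('top','t6.png');c=find(p,'cheese');print([SC(a[1]).round(1) for a in c])
p=snap('wrist','w7.png');c=find(p,'cheese');print([SC(a[1]).round(1) for a in c])
E
python3 -c "
import cv2,numpy as np
a=cv2.imread('pics/w6.png');b=cv2.imread('pics/w7.png')
cv2.imwrite('pics/ab.png',cv2.resize(np.hstack([a,b]),(800,300)))"
```

```text
False
1 23.07 [-289.9    0.     7.9] [ 1.4 -2.4 -1.2]
[array([-234.5,    2.6,   -0.5])]
False
2 24.82 [-201.5   -0.9    9. ] [ 2.1 -4.4  0.3]
[array([-143.8,   -3.1,   10.2]), array([124.3, -62.9,  56.4])]
[array([-146.4,    2.8,    8.5])]
```

View pics/ab.png

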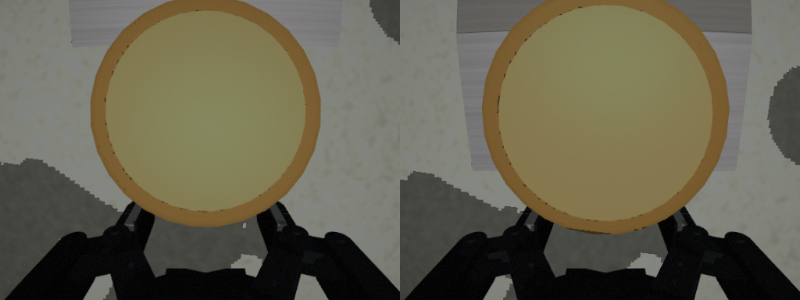

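```bash
python3 - <<'E'
from push import *
def rep(n):
    o=telemetry.get_obs();print(n,round(o['clock'],2),SC(o['ee_pos']).round(1),np.round(o['contact_force'],1))
print(bot.servo_line(W(-105,0,27),vel=60,max_force=25));rep(1)
print(bot.servo_line(W(-75,0,27),vel=50,max_force=25));rep(2)
p=snap('top','t8.png');c=find(p,'cheese');print([SC(a[1]).round(1) for a in c])
p=snap('wrist','w8.png');c=find(p,'cheese');print([SC(a[1]).round(1) for a in c])
E
python3 -c "
import cv2,numpy as np
a=cv2.imread('pics/w8.png');b=cv2.imread('pics/t8.png')
b=cv2.resize(b[140:248,160:304],(512,384),interpolation=cv2.INTER_CUBIC)
cv2.imwrite('pics/ab2.png',cv2.resize(np.hstack([a,b]),(800,300)))"
```

```text
False
1 26.78 [-104.6    0.5   26.8] [-1.7 -0.3 -1.2]
False
2 27.53 [-74.1  -0.   27.3] [-1.1 -0.1 -0.1]
[array([-20.4,  -2.6,  19.7])]
[array([-20.9,  -1.2,  16. ])]
```

View pics/ab2.png

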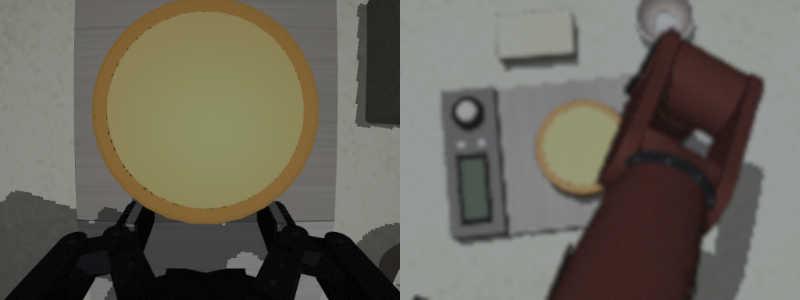

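```bash
python3 - <<'E'
from push import *
print(bot.servo_line(W(-57,0,27),vel=30,max_force=25))
bot.sleep(.1)
bot.servo_line(W(-110,0,32),vel=80)
bot.servo_line(W(-200,0,170),vel=200)
p=snap('wrist','w9.png');c=find(p,'cheese');print([SC(a[1]).round(1) for a in c])
p=snap('scene','s9.png');c=find(p,'cheese');print([SC(a[1]).round(1) for a in c])
p=snap('top','t9.png');c=find(p,'cheese');print([SC(a[1]).round(1) for a in c],find(p,'scale'))
print(telemetry.get_obs()['clock'])
E
python3 -c "
import cv2,numpy as np
b=cv2.imread('pics/t9.png')
cv2.imwrite('pics/t9c.png',cv2.resize(b[130:250,110:330],None,fx=3.6,fy=3.6,interpolation=cv2.INTER_CUBIC))"
```

```text
False
[array([-4.7,  4. , 17.4])]
[array([ 3.3, -2.1, 16.8])]
[array([-1.9, -5.1, 19.9])] []
30.725
```

View pics/w9.png

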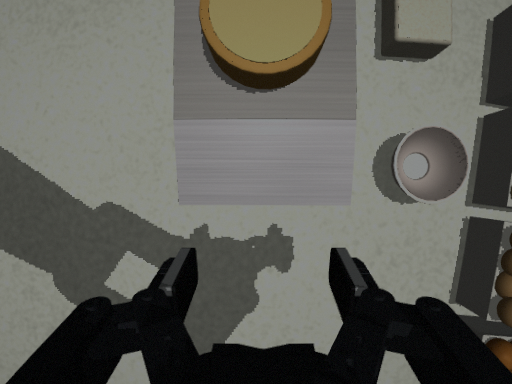

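View pics/t9c.png

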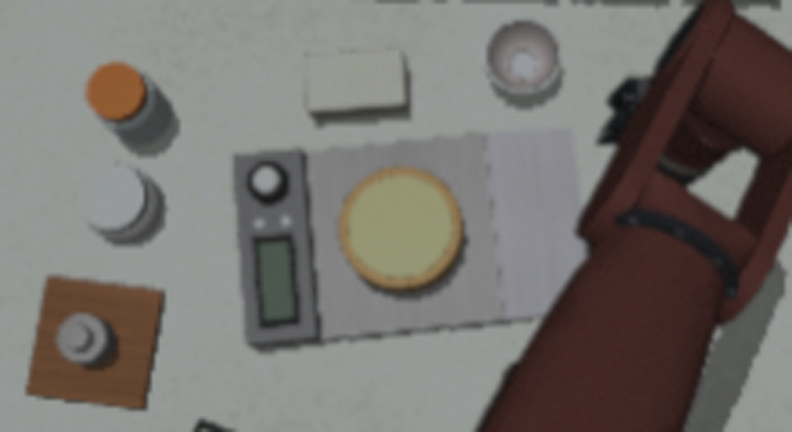

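View pics/s9.png

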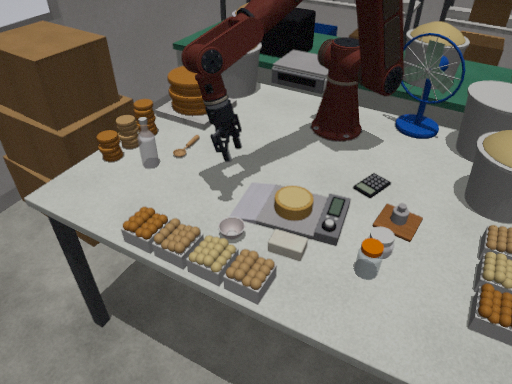

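Run:
```python
from h import *
p=imaging.snapshot('top');print(find(p,'weight'),find(p,'zero_key_top'))
o=telemetry.get_obs();print(o['contact_force'],o['clock'])
workorder.job_done()
```

```text
[(0.74, [461.1, 368.2, 7.2]), (0.47, [463.2, 368.5, 3.5])] [(0.44, [619.3, 193.9, 60.6]), (0.16, [465.4, 369.8, 1.1])]
[ 0.0657248  -0.12033927  0.11827218] 30.875
the job is handed in; nothing more can be done
```

The job is handed in at about 31 s of the 66 s allowed. All three steps were done in order, and none of my final checks failed; the job reports no verdict.

- **Weight:** I gripped it by its body and set it down at the board's centre. Before hand-in it measured about (461, 368) against a board centre of about (462, 368). It looks upright and released.
- **Zero key:** I pressed it with closed fingers until it met a hard stop at about 4.9 mm of travel, twice, while the platform was empty. It then came back up; the last pictures put its top at about 56 to 61 mm, consistent with the released height of 57 mm. I had no direct reading of the key's travel.
- **Cheese:** I pushed it low with two fingers up the ramp to the middle of the platform. The three cameras put it within about 6.5 mm of the platform's centre, at 17 to 20 mm height. They disagree with each other by up to 9 mm, still well inside the 22 mm allowed.
- **Other things:** In the last pictures the butter, bowl, tub and jar are where they started, and the spoon and bottle look unmoved by eye. The tool force at hand-in was about 0.2 N, so the robot was touching nothing.

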